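Sweep wooden discs into the open tray

ROBOT

A 7-joint arm with a two-finger parallel gripper is mounted at the origin on the work surface. World frame = base frame: x ahead of the robot, y to its left, z up, the work surface at z = 0. Lengths are in mm, angles in rad, forces in N, time in s.
With the tool pointing down it reaches from about 425 to 800 mm from the base axis. Payload 8.3 kg.
Tool frame: the origin (TCP) lies midway between the tips of the shut fingers; the grasp point (between the pads) lies grip_point_offset behind it (grip_point_offset is the distance from the TCP to the grasp point, in mm); z points along the fingers, y is the line along which they close (so a half turn about z gives the same grasp; the last joint's range is limited). The gripper opens to 85 mm and grips with 20 to 120 N. Pads are 22 mm wide; open, the fingers measure 114 mm over their backs; the gripper's body (76 mm by 85 mm) begins 54 mm behind the grasp point. The pads swing forward as they close: fully open they stand 13 mm farther back than shut.
Start: joints at [-1.301, 0.383, 0.016, 1.37, -0.006, 1.388, -0.046], TCP at [204.129, 590.706, 231.279] pointing down, gripper open.
Joint ranges: [-2.95, 2.95], [-0.25, 2.06], [-1.52, 1.56], [0.18, 2.33], [-1.44, 4.58], [0.02, 2.06], [-3.01, 3.01]. Speed limits (rad/s): [2.39, 2.39, 3.01, 3.01, 3.14, 3.14, 3.14].

INTERFACE

Orientations are given as a unit quaternion [x, y, z, w].
In Python, from plant import read_state, snapshot, camera_params, hand_in, grip_point_offset gives the robot as it stands.
- The arm moves only by the tool step_arm, never from a script. Its argument "increments" is a list of rows, each an object with "translation": the shift along the world's x, y, z in cm, a list of three; "twist": the turn, a rotation vector about the world's x, y, z in rad, a list of three; "claw": the closure, from 0 (fully open) to 1 (shut). A call has 1 to 10 rows; each row is the pose to reach, as a shift and turn from the pose commanded when the call began; what a row does not reach only later rows make up. A row lasts 1/12 s, in which the tool goes at most 41.7 mm and 7.16 degrees, less where a joint would pass 70% of its speed; a pose out of reach is approached as far as the arm can. A call with a gripper value outside its range is refused whole. The fingers move at their own pace and stop on an object; the grip force is fixed at half the most. Time passes only in rows, so rows that repeat a pose let the fingers close. It gives the time, the measured TCP pose, the force, the opening and the grip force at its end, in the units of the state.
- read_state(): the state, without advancing time (a new reading comes with each control period).
- snapshot(name): name is "side" or "top" or "wrist"; returns the picture (480x640x3 uint8, red, green, blue); there is no depth.
- camera_params(name): a dict with "fx", "fy", "cx", "cy" (pixels), "extrinsics" (4x4, takes a point from world to camera coordinates); the wrist camera has in their place "tool_from_camera" (4x4, takes a point from camera to tool coordinates, whose origin is the TCP and whose axes are the flange's). Camera axes: x right, y down, z forward; pixel columns grow to the right and rows downward; lengths in mm; the calibration is good to about 2 mm. A picture is of the moment at which its call begins: read the wrist's pose just before it. camera_params takes no time and is no camera call.
- hand_in(): hands the job in; it is judged then, once.
The state is a dict: "t": time; "q": joint angles; "dq": joint speeds; "tau": joint torques, N m; "position": TCP position; "orientation": TCP orientation; "force": force on the tool from outside, world axes, zero at the start; "torque": the same for the moment, N m; "opening": finger opening in mm; "gripper_force": force on a finger pad.
Only numpy, scipy, OpenCV 4.12 (cv2) and the standard library are available. Lean on these libraries where they do the work, as an engineer would, in place of code of your own. Each camera call takes 0.05 s, during which the arm holds its last target. There are 200 camera calls.

TASK

Tidy the craft table: use the outside of the fingers to sweep the three small wooden discs across the paper and in through the open side of the metal tray, until every disc lies wholly inside it. Slide them only, never pick them up or tip them over, leave the cone, jar and tin standing where they are, and draw the hand clear at the end.

Things in the scene. Friction and masses are not known exactly. Their poses are not given: they have to be found in the camera images.
- disc_a: one of three identical plain brown wooden discs, 30 mm diameter, 14 mm thick, about 13 g, lying flat and loose on the kraft paper; origin at the centre of its underside, z axis up
- disc_b: one of three identical plain brown wooden discs, 30 mm diameter, 14 mm thick, about 13 g, lying flat and loose on the kraft paper; origin at the centre of its underside, z axis up
- disc_c: one of three identical plain brown wooden discs, 30 mm diameter, 14 mm thick, about 13 g, lying flat and loose on the kraft paper; origin at the centre of its underside, z axis up
- tray: gold-coloured sheet-metal tray fixed to the table: three walls 25 mm high, 3 mm thick, one side open, floor level with the paper (z = 0, no step). Origin: centre of the inner floor. x axis runs from the open side (x = -65 mm) to the back wall's inner face (x = +65 mm); side walls' inner faces at y = -85 and +85 mm
- cone: white paper-covered craft cone standing point up among the discs, base 34 mm diameter, 60 mm high, about 30 g, loose; origin at the centre of its underside. Leave it alone
- jar: small clear jar with a white lid, 44 mm diameter, 55 mm high, 120 g, standing loose beside the work; origin at the centre of its underside. Leave it alone
- tin: closed white tin box with a gold-coloured lid, 114 x 164 x 60 mm high, 350 g, loose on the table to the robot's right of the paper; origin at the centre of its underside. Leave it alone
There are look-alikes about, which are no part of the job. What is shaped like the disc_c but purple or yellow is not meant.

How it is judged:
By the outcome, as a careful person would: the job done as asked, in the order asked, and still so for the second after the job is handed in, with the robot touching nothing.
It also fails if it takes over 58 s, if anything falls off the work surface, if the arm or the gripper's body presses on something with over 40 N, if the wrist force passes 120 N, or if a joint passes its speed limit or range.

## Working session

There is one attempt and no reset: what is moved stays moved. The work goes in short steps, Python scripts to look and compute and a tool call to move; the robot and the scene stay as the last step left them, time stands still between calls to the robot, and variables do not carry over. Pictures are saved under pics/ and viewed, at most 10 in all, crops included, and the job is handed in when it is done.

Besides the shell and the picture viewer there is one more tool, called after "Emit:" as name(argument=value, ...) on one line, values as JSON. step_arm: Moves the arm, as the interface text tells. Its arguments: {"type":"object","properties":{"increments":{"type":"array"}},"required":["increments"]}

```bash
mkdir -p pics
python3 - <<'E'
from plant import *
import cv2
s=read_state();print(s['t'],s['position'],s['orientation'],s['opening'],grip_point_offset)
for n in("top","side"):
    cv2.imwrite(f'pics/{n}0.png',snapshot(n)[:,:,::-1]);p=camera_params(n);print(n,p)
E
```

```text
0.0 [203.96053335 590.25831174 230.27563003] [ 1.65581383e-01  9.86195654e-01 -9.54559862e-04 -1.60618116e-04] 85.23426435235152 18.700000000000003
top {'fx': 446.9884474173378, 'fy': 446.9884474173378, 'cx': 324.58084893308967, 'cy': 240.46025786556783, 'extrinsics': array([[-7.44784496e-03, -9.99885211e-01, -1.31945226e-02,
        -7.98870184e+01],
       [-9.93651073e-01,  8.88140570e-03, -1.12154651e-01,
         5.92881404e+02],
       [ 1.12258963e-01,  1.22754411e-02, -9.93603160e-01,
         6.69168746e+02],
       [ 0.00000000e+00,  0.00000000e+00,  0.00000000e+00,
         1.00000000e+00]])}
side {'fx': 558.1311273030135, 'fy': 558.1311273030135, 'cx': 313.36975423448666, 'cy': 242.09339008232888, 'extrinsics': array([[-9.88946382e-01, -1.48138069e-01,  6.33767561e-03,
         5.85758820e+02],
       [-9.13516900e-02,  5.75067981e-01, -8.12989351e-01,
         1.50625731e+02],
       [ 1.16790079e-01, -8.04581835e-01, -5.82244063e-01,
         7.76647478e+02],
       [ 0.00000000e+00,  0.00000000e+00,  0.00000000e+00,
         1.00000000e+00]])}
```

View pics/top0.png

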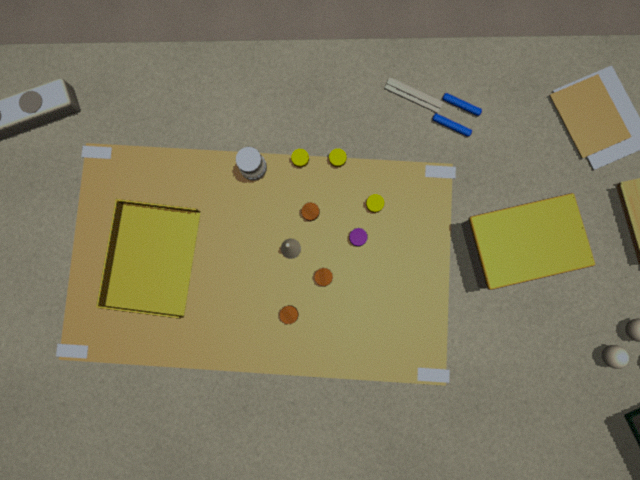

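View pics/side0.png

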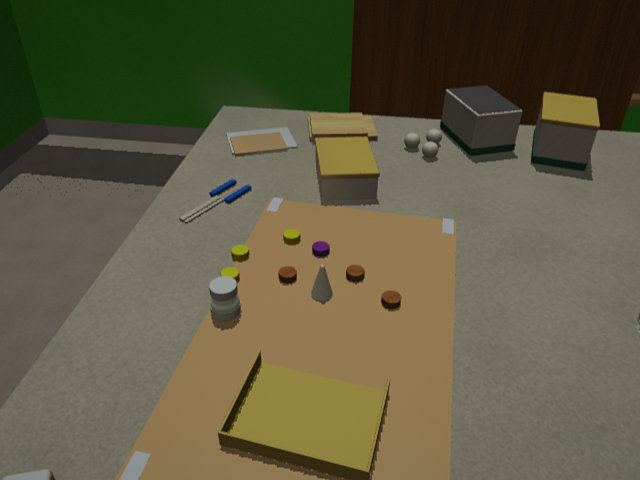

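The top view shows the brown discs at px (310,212), (323,277) and (289,315), with the cone at (291,248) and the jar at (250,163). The tray is on the left, its open side running from (200,211) to (183,317). The side view confirms the open side faces the discs.

```bash
cat > h.py <<'E'
from plant import *
import numpy as np, cv2
def pix2w(n,uv,z):
    p=camera_params(n);E=p['extrinsics'];R,t=E[:3,:3],E[:3,3]
    d=R.T@np.array([(uv[0]-p['cx'])/p['fx'],(uv[1]-p['cy'])/p['fy'],1]);c=-R.T@t
    return (c+d*(z-c[2])/d[2])[:2].round(1)
def discs(n,im=None):
    im=snapshot(n) if im is None else im
    h=cv2.cvtColor(im,cv2.COLOR_RGB2HSV)
    m=cv2.inRange(h,(5,150,60),(14,255,230))|0
    k,l,st,c=cv2.connectedComponentsWithStats(m)
    return [(c[i].round(1),st[i,4],pix2w(n,c[i],10)) for i in range(1,k) if st[i,4]>40]
E
python3 - <<'E'
from h import *
for n in("top","side"):
    im=cv2.imread(f'pics/{n}0.png')[:,:,::-1].copy()
    print(n,*discs(n,im),sep='\n')
    if n=='top':
        h=cv2.cvtColor(im,cv2.COLOR_RGB2HSV);print(h[212,310],h[277,323],h[200,250])
P=lambda u,v,z:print((u,v),pix2w('top',(u,v),z))
for u,v in((118,202),(200,211),(183,317),(100,306)):P(u,v,25)
for u,v in((292,249),):P(u,v,10)
P(249,158,55);P(252,168,10)
for u,v in((471,218),(575,195),(594,265),(491,288)):P(u,v,60)
for u,v in((300,158),(338,158),(375,204),(358,237)):P(u,v,10)
for u,v in((322,297),(322,290)):print(pix2w('side',(u,v),0))
E
```

```text
top
(array([309.8, 211.5]), np.int32(180), array([642.6, -60.7]))
(array([322.5, 276.6]), np.int32(171), array([536.3, -80.7]))
(array([288.3, 314.5]), np.int32(187), array([476.5, -25.7]))
[ 15 219 120] [ 14 197 124] [ 25 107 157]
side
(array([354.9, 270.3]), np.int32(159), array([537. , -83.4]))
(array([287.2, 271.7]), np.int32(163), array([644.3, -62.8]))
(array([390.9, 296.6]), np.int32(188), array([477.3, -27.7]))
(118, 202) [658.5 248.3]
(200, 211) [642.5 115.1]
(183, 317) [474.6 137.8]
(100, 306) [492.5 269.3]
(292, 249) [581.3 -31.6]
(249, 158) [719.9  31.7]
(252, 168) [716.6  34.8]
(471, 218) [ 621.3 -306.6]
(575, 195) [ 655.1 -465.1]
(594, 265) [ 548.8 -485.8]
(491, 288) [ 515.9 -331.6]
(300, 158) [732.7 -44.7]
(338, 158) [ 732.  -107.7]
(375, 204) [ 654.  -167.3]
(358, 237) [ 599.9 -138.7]
[582.1 -21.9]
[584.4 -38.4]
```

Emit:
step_arm(increments=[{"translation": [3,-3.5,0],"twist": [0,0,-0.12],"claw": 0.76},{"translation": [6,-7,-1],"twist": [0,0,-0.24],"claw": 0.76},{"translation": [8.5,-10.5,-2],"twist": [0,0,-0.36],"claw": 0.76},{"translation": [11,-14,-3],"twist": [0,0,-0.48],"claw": 0.76},{"translation": [13.5,-17.5,-4],"twist": [0,0,-0.6],"claw": 0.76},{"translation": [16,-21,-5],"twist": [0,0,-0.72],"claw": 0.76},{"translation": [18.5,-24.5,-6],"twist": [0,0,-0.84],"claw": 0.76},{"translation": [21,-28,-7],"twist": [0,0,-0.96],"claw": 0.76},{"translation": [23.5,-31.5,-8],"twist": [0,0,-1.08],"claw": 0.76},{"translation": [26,-35,-9],"twist": [0,0,-1.2],"claw": 0.76}])

```text
t: 0.93
position: [447.9, 262.4, 147.5]
orientation: [0.696, 0.718, -0.0, -0.0]
force: [-0.1, 0.9, -1.1]
opening: 20.7
gripper_force: 0.0
```

Emit:
step_arm(increments=[{"translation": [1.9,-3.5,0],"twist": [0,0,-0.03],"claw": 0.76},{"translation": [3.8,-7,0],"twist": [0,0,-0.03],"claw": 0.76},{"translation": [5.7,-10.5,0],"twist": [0,0,-0.03],"claw": 0.76},{"translation": [7.6,-14,0],"twist": [0,0,-0.03],"claw": 0.76},{"translation": [9.5,-17.5,0],"twist": [0,0,-0.03],"claw": 0.76},{"translation": [11.4,-21,0],"twist": [0,0,-0.03],"claw": 0.76},{"translation": [13.3,-24.5,-1],"twist": [0,0,-0.03],"claw": 0.76},{"translation": [15.2,-28,-2],"twist": [0,0,-0.03],"claw": 0.76},{"translation": [17,-31.2,-3],"twist": [0,0,-0.03],"claw": 0.76},{"translation": [18.7,-34.1,-4],"twist": [0,0,-0.03],"claw": 0.76}])

```text
t: 1.77
position: [634.7, -79.3, 107.1]
orientation: [0.705, 0.71, -0.0, -0.0]
force: [-0.5, -0.0, 0.4]
opening: 20.5
gripper_force: 0.0
```

Emit:
step_arm(increments=[{"translation": [0,0,-3],"twist": [0,0,0],"claw": 0.76},{"translation": [0,0,-5],"twist": [0,0,0],"claw": 0.76},{"translation": [0,0,-6],"twist": [0,0,0],"claw": 0.76},{"translation": [0,0,-6],"twist": [0,0,0],"claw": 0.76}])

```text
t: 2.1
position: [632.1, -76.1, 44.8]
orientation: [0.704, 0.71, -0.002, -0.002]
force: [0.6, -0.2, -0.4]
opening: 20.4
gripper_force: 0.0
```

Run:
```python
from h import *
cv2.imwrite('pics/w1.png',snapshot('wrist')[:,:,::-1]);s=read_state();print(s['position'],s['orientation'],s['opening'])
im=snapshot('top');cv2.imwrite('pics/t1.png',cv2.resize(im[130:330,200:440,::-1],None,fx=3,fy=3))
```

```text
[633.34636688 -76.04641525  46.9136487 ] [ 0.70401829  0.7101804  -0.00088938 -0.00112483] 20.359526050490512
```

View pics/w1.png

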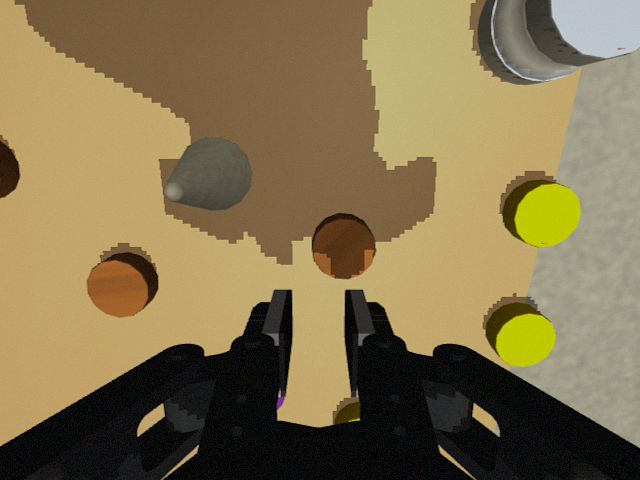

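View pics/t1.png

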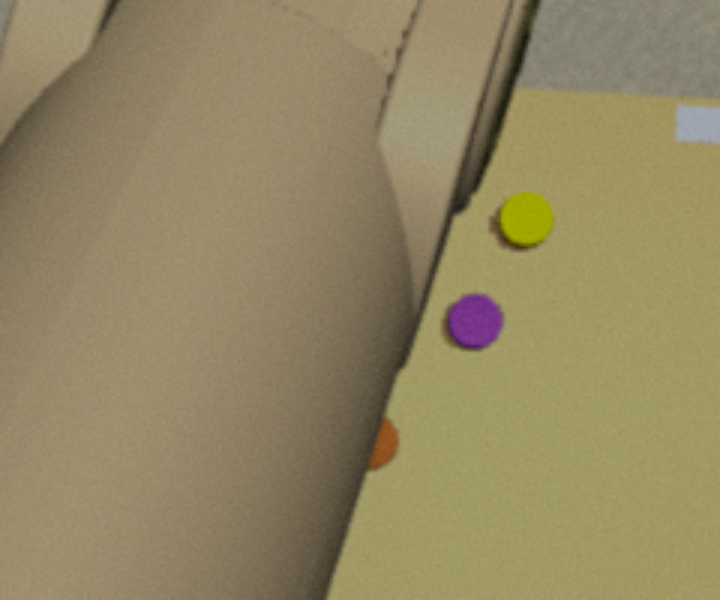

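The wrist view shows disc A at (343,246), just ahead and right of the finger gap, which matches the measured position. The arm hides the rest of the top view. The TCP is short of its target, so I'll correct that and go down behind A.

Emit:
step_arm(increments=[{"translation": [1.8,-2.5,0],"twist": [0,0,0],"claw": 0.76},{"translation": [1.8,-2.5,-2],"twist": [0,0,0],"claw": 0.76},{"translation": [1.8,-2.5,-4.2],"twist": [0,0,0],"claw": 0.76},{"translation": [1.8,-2.5,-4.2],"twist": [0,0,0],"claw": 0.76},{"translation": [1.8,-2.5,-4.2],"twist": [0,0,0],"claw": 0.76}])

```text
t: 2.62
position: [652.2, -101.0, 6.7]
orientation: [0.704, 0.71, -0.0, -0.0]
force: [-0.5, -0.0, 1.0]
opening: 20.7
gripper_force: 0.0
```

Emit:
step_arm(increments=[{"translation": [-0.3,0.9,-0.2],"twist": [0,0,0],"claw": 0.76},{"translation": [-0.4,1.8,-0.2],"twist": [0,0,0],"claw": 0.76},{"translation": [-0.5,2.6,-0.2],"twist": [0,0,0],"claw": 0.76},{"translation": [-0.6,3.4,-0.2],"twist": [0,0,0],"claw": 0.76},{"translation": [-0.75,4.3,-0.2],"twist": [0,0,0],"claw": 0.76},{"translation": [-0.9,5.2,-0.2],"twist": [0,0,0],"claw": 0.76},{"translation": [-1.05,6.1,-0.2],"twist": [0,0,0],"claw": 0.76},{"translation": [-1.2,7,-0.2],"twist": [0,0,0],"claw": 0.76},{"translation": [-1.35,7.9,-0.2],"twist": [0,0,0],"claw": 0.76},{"translation": [-1.5,8.8,-0.2],"twist": [0,0,0],"claw": 0.76}])

```text
t: 3.45
position: [637.1, -12.8, 4.0]
orientation: [0.704, 0.71, -0.0, -0.0]
force: [-0.4, -0.2, 0.2]
opening: 20.2
gripper_force: 0.1
```

Run:
```python
from h import *
a=snapshot('wrist');b=snapshot('side');print(read_state()['position'])
cv2.imwrite('pics/c1.png',np.hstack([cv2.resize(a,(400,300)),cv2.resize(b,(400,300))])[:,:,::-1])
print(*discs('side',b))
```

```text
[637.13867165 -10.82510786   3.83363958]
(array([355. , 270.4]), np.int32(160), array([536.9, -83.2])) (array([390.9, 296.8]), np.int32(192), array([477.2, -27.3])) (array([282.8, 301.9]), np.int32(188), array([637.4,   9.5]))
```

View pics/c1.png

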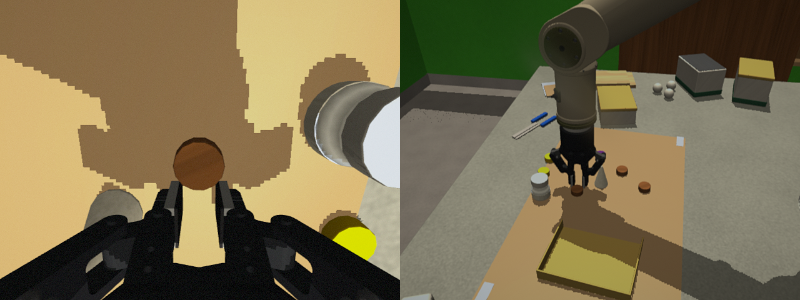

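The wrist half shows disc A seated in the notch between the fingertips. The cone is still standing at (115,210), and the jar is clear. I'll continue the sweep.

Emit:
step_arm(increments=[{"translation": [-0.17,1,0],"twist": [0,0,0],"claw": 0.76},{"translation": [-0.34,2,0],"twist": [0,0,0],"claw": 0.76},{"translation": [-0.5,3,0],"twist": [0,0,0],"claw": 0.76},{"translation": [-0.7,4,0],"twist": [0,0,0],"claw": 0.76},{"translation": [-0.85,5,0],"twist": [0,0,0],"claw": 0.76},{"translation": [-1.0,6,0],"twist": [0,0,0],"claw": 0.76},{"translation": [-1.2,7,0],"twist": [0,0,0],"claw": 0.76},{"translation": [-1.4,8,0],"twist": [0,0,0],"claw": 0.76},{"translation": [-1.55,9,0],"twist": [0,0,0],"claw": 0.76},{"translation": [-1.7,10,0],"twist": [0,0,0],"claw": 0.76}])

```text
t: 4.38
position: [620.1, 87.3, 4.0]
orientation: [0.704, 0.71, -0.0, -0.0]
force: [-0.1, 0.5, 0.1]
opening: 20.4
gripper_force: 0.0
```

Emit:
step_arm(increments=[{"translation": [-0.17,1,0],"twist": [0,0,0],"claw": 0.76},{"translation": [-0.34,2,0],"twist": [0,0,0],"claw": 0.76},{"translation": [-0.5,3,0],"twist": [0,0,0],"claw": 0.76},{"translation": [-0.7,4,0],"twist": [0,0,0],"claw": 0.76},{"translation": [-0.85,5,0],"twist": [0,0,0],"claw": 0.76},{"translation": [-1.0,6,0],"twist": [0,0,0],"claw": 0.76},{"translation": [-1.2,7,0],"twist": [0,0,0],"claw": 0.76},{"translation": [-1.4,8,0],"twist": [0,0,0],"claw": 0.76},{"translation": [-1.55,8.8,0],"twist": [0,0,0],"claw": 0.76},{"translation": [-1.65,9.3,0],"twist": [0,0,0],"claw": 0.76}])

```text
t: 5.22
position: [603.4, 181.0, 3.9]
orientation: [0.704, 0.71, 0.0, -0.0]
force: [-0.2, 0.2, 0.0]
opening: 20.4
gripper_force: 0.1
```

Emit:
step_arm(increments=[{"translation": [0.1,-1,0],"twist": [0,0,0],"claw": 0.76},{"translation": [0.1,-2,0],"twist": [0,0,0],"claw": 0.76},{"translation": [0.1,-2,3],"twist": [0,0,0],"claw": 0.76},{"translation": [0.1,-2,7],"twist": [0,0,0],"claw": 0.76},{"translation": [0,-3,9.6],"twist": [0,0,0],"claw": 0.76}])

```text
t: 5.63
position: [604.6, 148.6, 102.6]
orientation: [0.704, 0.71, 0.001, 0.0]
force: [1.2, 1.3, 0.8]
opening: 20.6
gripper_force: 0.0
```

Run:
```python
from h import *
a=snapshot('wrist');b=snapshot('side');print(read_state()['position'])
cv2.imwrite('pics/c2.png',np.hstack([cv2.resize(a,(400,300)),cv2.resize(b,(400,300))])[:,:,::-1])
print(*discs('side',b))
```

```text
[607.50814091 145.02997848 105.84951637]
(array([355. , 270.4]), np.int32(159), array([536.9, -83.1])) (array([390.9, 296.8]), np.int32(192), array([477.2, -27.3])) (array([279.6, 409.6]), np.int32(344), array([603.6, 202.3]))
```

View pics/c2.png

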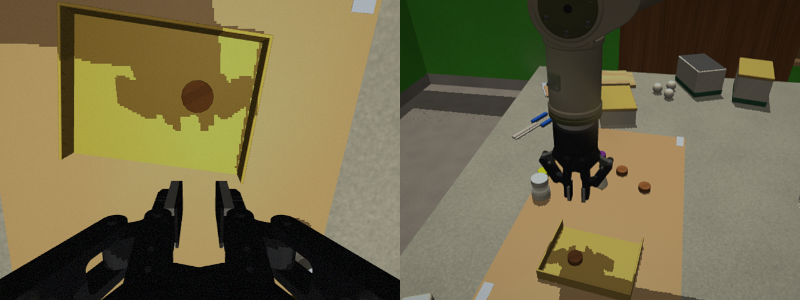

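Disc A lies inside the tray at about (604,203), and the others are undisturbed. Next is disc C.

Emit:
step_arm(increments=[{"translation": [-2,-3,0],"twist": [0,0,0],"claw": 0.76},{"translation": [-4,-6.1,0],"twist": [0,0,0],"claw": 0.76},{"translation": [-6,-9.2,0],"twist": [0,0,0],"claw": 0.76},{"translation": [-8,-12.2,0],"twist": [0,0,0],"claw": 0.76},{"translation": [-10,-15.3,0],"twist": [0,0,0],"claw": 0.76},{"translation": [-12,-18.4,0],"twist": [0,0,0],"claw": 0.76},{"translation": [-14,-21.4,0],"twist": [0,0,0],"claw": 0.76},{"translation": [-14,-21.4,0],"twist": [0,0,0],"claw": 0.76},{"translation": [-14,-21.4,-2],"twist": [0,0,0],"claw": 0.76},{"translation": [-14,-21.4,-4],"twist": [0,0,0],"claw": 0.76}])

```text
t: 6.57
position: [464.0, -66.8, 60.3]
orientation: [0.706, 0.708, 0.001, 0.001]
force: [1.0, 0.0, -0.3]
opening: 20.6
gripper_force: 0.0
```

Emit:
step_arm(increments=[{"translation": [0.2,0,-2.5],"twist": [0,0,0],"claw": 0.76},{"translation": [0.2,0,-5],"twist": [0,0,0],"claw": 0.76},{"translation": [0.2,0,-5.2],"twist": [0,0,0],"claw": 0.76},{"translation": [0.2,0,-5.2],"twist": [0,0,0],"claw": 0.76}])

```text
t: 6.9
position: [464.0, -66.0, 6.9]
orientation: [0.705, 0.709, -0.002, -0.001]
force: [-0.4, -0.2, 0.3]
opening: 20.6
gripper_force: 0.0
```

Emit:
step_arm(increments=[{"translation": [0.4,0.9,-0.25],"twist": [0,0,0],"claw": 0.76},{"translation": [0.7,1.8,-0.25],"twist": [0,0,0],"claw": 0.76},{"translation": [0.9,2.6,-0.25],"twist": [0,0,0],"claw": 0.76},{"translation": [1.1,3.4,-0.25],"twist": [0,0,0],"claw": 0.76},{"translation": [1.35,4.3,-0.25],"twist": [0,0,0],"claw": 0.76},{"translation": [1.6,5.2,-0.25],"twist": [0,0,0],"claw": 0.76},{"translation": [1.8,6.1,-0.25],"twist": [0,0,0],"claw": 0.76},{"translation": [2.05,7,-0.25],"twist": [0,0,0],"claw": 0.76},{"translation": [2.3,7.9,-0.25],"twist": [0,0,0],"claw": 0.76},{"translation": [2.5,8.8,-0.25],"twist": [0,0,0],"claw": 0.76}])

```text
t: 7.73
position: [491.1, 24.3, 5.5]
orientation: [0.704, 0.71, 0.0, -0.0]
force: [-0.8, -0.0, 0.0]
opening: 20.9
gripper_force: 0.1
```

Run:
```python
from h import *
b=snapshot('side');print(read_state()['position']);print(*discs('side',b))
```

```text
[491.43188924  26.45181556   5.46794026]
(array([379.4, 328.5]), np.int32(217), array([490.9,  43.6])) (array([279.6, 409.8]), np.int32(357), array([603.5, 202.5]))
```

Emit:
step_arm(increments=[{"translation": [0.24,0.9,0],"twist": [0,0,0],"claw": 0.76},{"translation": [0.47,1.8,0],"twist": [0,0,0],"claw": 0.76},{"translation": [0.7,2.7,0],"twist": [0,0,0],"claw": 0.76},{"translation": [0.94,3.6,0],"twist": [0,0,0],"claw": 0.76},{"translation": [1.17,4.5,0],"twist": [0,0,0],"claw": 0.76},{"translation": [1.4,5.4,0],"twist": [0,0,0],"claw": 0.76},{"translation": [1.64,6.3,0],"twist": [0,0,0],"claw": 0.76},{"translation": [1.87,7.2,0],"twist": [0,0,0],"claw": 0.76},{"translation": [2.1,8.1,0],"twist": [0,0,0],"claw": 0.76},{"translation": [2.34,9,0],"twist": [0,0,0],"claw": 0.76}])

```text
t: 8.62
position: [514.4, 114.2, 5.5]
orientation: [0.704, 0.71, -0.0, -0.0]
force: [0.6, -0.3, 0.8]
opening: 20.3
gripper_force: 0.1
```

Emit:
step_arm(increments=[{"translation": [0.24,0.9,0],"twist": [0,0,0],"claw": 0.76},{"translation": [0.47,1.8,0],"twist": [0,0,0],"claw": 0.76},{"translation": [0.7,2.7,0],"twist": [0,0,0],"claw": 0.76},{"translation": [0.94,3.6,0],"twist": [0,0,0],"claw": 0.76},{"translation": [1.17,4.5,0],"twist": [0,0,0],"claw": 0.76},{"translation": [1.4,5.4,0],"twist": [0,0,0],"claw": 0.76},{"translation": [1.6,6.2,0],"twist": [0,0,0],"claw": 0.76},{"translation": [1.75,6.8,0],"twist": [0,0,0],"claw": 0.76},{"translation": [1.8,7.1,0],"twist": [0,0,0],"claw": 0.76},{"translation": [1.8,7.1,0],"twist": [0,0,0],"claw": 0.76}])

```text
t: 9.45
position: [532.2, 185.2, 5.4]
orientation: [0.704, 0.71, 0.0, -0.0]
force: [0.2, -0.5, 0.8]
opening: 20.7
gripper_force: 0.0
```

Emit:
step_arm(increments=[{"translation": [-0.2,-1,0],"twist": [0,0,0],"claw": 0.76},{"translation": [-0.4,-2,0],"twist": [0,0,0],"claw": 0.76},{"translation": [-0.4,-2,3],"twist": [0,0,0],"claw": 0.76},{"translation": [-0.4,-2,7],"twist": [0,0,0],"claw": 0.76},{"translation": [-0.4,-3,9.6],"twist": [0,0,0],"claw": 0.76}])

```text
t: 9.87
position: [528.3, 153.7, 103.9]
orientation: [0.704, 0.71, 0.001, 0.0]
force: [0.9, 1.4, 0.6]
opening: 20.6
gripper_force: 0.0
```

Run:
```python
from h import *
b=snapshot('side');print(read_state()['position']);print(*discs('side',b))
```

```text
[531.43564255 150.65540566 108.84232465]
(array([279.6, 409.8]), np.int32(358), array([603.6, 202.5])) (array([337.2, 419.8]), np.int32(356), array([532.7, 206.2]))
```

C is inside at (533,206). Next is disc B, curving round the cone.

Emit:
step_arm(increments=[{"translation": [0.2,-3.8,0],"twist": [0,0,0],"claw": 0.76},{"translation": [0.4,-7.7,0],"twist": [0,0,0],"claw": 0.76},{"translation": [0.6,-11.6,0],"twist": [0,0,0],"claw": 0.76},{"translation": [0.8,-15.5,0],"twist": [0,0,0],"claw": 0.76},{"translation": [1,-19.4,0],"twist": [0,0,0],"claw": 0.76},{"translation": [1.2,-23.3,0],"twist": [0,0,0],"claw": 0.76},{"translation": [1.4,-27.2,0],"twist": [0,0,0],"claw": 0.76},{"translation": [1.4,-27.2,0],"twist": [0,0,0],"claw": 0.76},{"translation": [1.4,-27.2,-2],"twist": [0,0,0],"claw": 0.76},{"translation": [1.4,-27.2,-4],"twist": [0,0,0],"claw": 0.76}])

```text
t: 10.75
position: [541.9, -120.8, 62.1]
orientation: [0.706, 0.708, 0.001, 0.001]
force: [-0.3, 0.0, 0.8]
opening: 20.4
gripper_force: 0.0
```

Run:
```python
from h import *
a=snapshot('wrist');b=snapshot('side');print(read_state()['position'])
cv2.imwrite('pics/c3.png',np.hstack([cv2.resize(a,(400,300)),cv2.resize(b,(400,300))])[:,:,::-1])
print(*discs('side',b))
```

```text
[ 538.87291796 -118.69826732   58.75160325]
(array([354.8, 270.1]), np.int32(144), array([537.3, -83.8])) (array([279.6, 409.8]), np.int32(358), array([603.6, 202.5])) (array([337.3, 420. ]), np.int32(381), array([532.6, 206.5]))
```

View pics/c3.png

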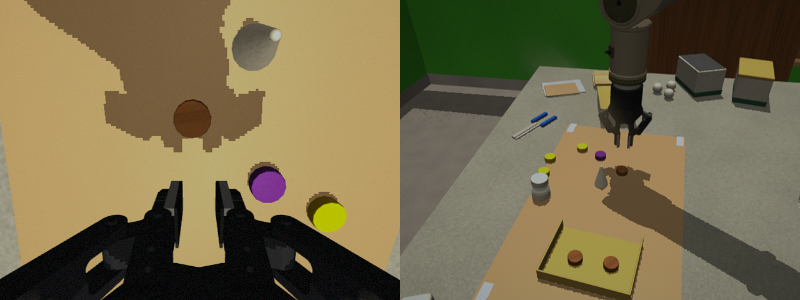

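B at (193,118) is straight ahead of the gap. The cone is off to the right at (258,45), and the purple disc sits outside the fingers. I'll go down and sweep, steering left of the cone.

Emit:
step_arm(increments=[{"translation": [0.4,-0.3,-2.5],"twist": [0,0,0],"claw": 0.76},{"translation": [0.4,-0.3,-5],"twist": [0,0,0],"claw": 0.76},{"translation": [0.4,-0.3,-5.4],"twist": [0,0,0],"claw": 0.76},{"translation": [0.4,-0.3,-5.4],"twist": [0,0,0],"claw": 0.76}])

```text
t: 11.18
position: [544.6, -121.0, 6.9]
orientation: [0.705, 0.71, -0.001, -0.001]
force: [-0.9, -0.3, 0.3]
opening: 20.9
gripper_force: 0.0
```

Emit:
step_arm(increments=[{"translation": [-0.15,0.9,0],"twist": [0,0,0],"claw": 0.76},{"translation": [-0.3,1.8,0],"twist": [0,0,0],"claw": 0.76},{"translation": [-0.5,2.6,0],"twist": [0,0,0],"claw": 0.76},{"translation": [-0.7,3.4,0],"twist": [0,0,0],"claw": 0.76},{"translation": [-0.9,4.3,0],"twist": [0,0,0],"claw": 0.76},{"translation": [-1.1,5.2,0],"twist": [0,0,0],"claw": 0.76},{"translation": [-1.3,6.1,0],"twist": [0,0,0],"claw": 0.76},{"translation": [-1.5,7,0],"twist": [0,0,0],"claw": 0.76},{"translation": [-1.7,7.9,0],"twist": [0,0,0],"claw": 0.76},{"translation": [-1.9,8.8,0],"twist": [0,0,0],"claw": 0.76}])

```text
t: 12.02
position: [526.9, -31.8, 7.5]
orientation: [0.704, 0.71, -0.0, -0.0]
force: [0.3, 0.2, -0.5]
opening: 20.3
gripper_force: 0.1
```

Run:
```python
from h import *
b=snapshot('side');print(read_state()['position']);print(*discs('side',b))
```

```text
[526.62476638 -29.47415445   7.23476482]
(array([357.2, 299.7]), np.int32(178), array([527.3, -12.7])) (array([279.6, 409.8]), np.int32(356), array([603.5, 202.6])) (array([337.3, 420. ]), np.int32(381), array([532.6, 206.5]))
```

Emit:
step_arm(increments=[{"translation": [-0.05,0.9,-0.2],"twist": [0,0,0],"claw": 0.76},{"translation": [-0.1,1.8,-0.2],"twist": [0,0,0],"claw": 0.76},{"translation": [-0.1,2.7,-0.2],"twist": [0,0,0],"claw": 0.76},{"translation": [-0.05,3.6,-0.2],"twist": [0,0,0],"claw": 0.76},{"translation": [0.1,4.5,-0.2],"twist": [0,0,0],"claw": 0.76},{"translation": [0.3,5.4,-0.2],"twist": [0,0,0],"claw": 0.76},{"translation": [0.5,6.3,-0.2],"twist": [0,0,0],"claw": 0.76},{"translation": [0.75,7.2,-0.2],"twist": [0,0,0],"claw": 0.76},{"translation": [1,8.1,-0.2],"twist": [0,0,0],"claw": 0.76},{"translation": [1.25,9,-0.2],"twist": [0,0,0],"claw": 0.76}])

```text
t: 12.9
position: [540.0, 58.3, 5.5]
orientation: [0.704, 0.71, 0.0, -0.0]
force: [0.5, -0.8, -0.2]
opening: 20.6
gripper_force: 0.0
```

Run:
```python
from h import *
b=snapshot('side');print(read_state()['position']);print(*discs('side',b))
```

```text
[540.47852877  60.69384005   5.48764564]
(array([342.2, 341.9]), np.int32(240), array([540.4,  77.9])) (array([279.6, 409.8]), np.int32(358), array([603.5, 202.6])) (array([337.3, 419.6]), np.int32(363), array([532.6, 205.9]))
```

Emit:
step_arm(increments=[{"translation": [0.25,0.9,0],"twist": [0,0,0],"claw": 0.76},{"translation": [0.5,1.8,0],"twist": [0,0,0],"claw": 0.76},{"translation": [0.75,2.7,0],"twist": [0,0,0],"claw": 0.76},{"translation": [1,3.6,0],"twist": [0,0,0],"claw": 0.76},{"translation": [1.25,4.5,0],"twist": [0,0,0],"claw": 0.76},{"translation": [1.5,5.4,0],"twist": [0,0,0],"claw": 0.76},{"translation": [1.75,6.3,0],"twist": [0,0,0],"claw": 0.76},{"translation": [2,7.2,0],"twist": [0,0,0],"claw": 0.76},{"translation": [2.2,8.1,0],"twist": [0,0,0],"claw": 0.76},{"translation": [2.4,9,0],"twist": [0,0,0],"claw": 0.76}])

```text
t: 13.78
position: [563.9, 148.2, 5.5]
orientation: [0.704, 0.71, -0.0, -0.0]
force: [-0.2, -0.0, -0.6]
opening: 20.1
gripper_force: 0.0
```

Emit:
step_arm(increments=[{"translation": [0.1,0.6,0],"twist": [0,0,0],"claw": 0.76},{"translation": [0.15,0.9,0],"twist": [0,0,0],"claw": 0.76},{"translation": [0.15,0.9,0],"twist": [0,0,0],"claw": 0.76},{"translation": [0.05,0,0],"twist": [0,0,0],"claw": 0.76},{"translation": [0,-1.2,0],"twist": [0,0,0],"claw": 0.76},{"translation": [0,-1.5,3],"twist": [0,0,0],"claw": 0.76},{"translation": [0,-1.5,7],"twist": [0,0,0],"claw": 0.76},{"translation": [0,-1.5,11],"twist": [0,0,0],"claw": 0.76},{"translation": [0,-1.5,15],"twist": [0,0,0],"claw": 0.76},{"translation": [0,-1.5,15],"twist": [0,0,0],"claw": 0.76}])

```text
t: 14.62
position: [567.9, 129.9, 164.0]
orientation: [0.706, 0.709, 0.005, 0.003]
force: [0.8, -0.1, 0.9]
opening: 20.6
gripper_force: 0.0
```

Run:
```python
from h import *
a=snapshot('wrist');b=snapshot('side');print(read_state()['position'])
cv2.imwrite('pics/c4.png',np.hstack([cv2.resize(a,(400,300)),cv2.resize(b,(400,300))])[:,:,::-1])
print(*discs('side',b))
```

```text
[564.83773505 130.30105141 157.46321604]
(array([313.5, 397.6]), np.int32(311), array([565.5, 178.1])) (array([279.6, 409.7]), np.int32(337), array([603.6, 202.4])) (array([337.3, 419.6]), np.int32(362), array([532.6, 205.9]))
```

View pics/c4.png

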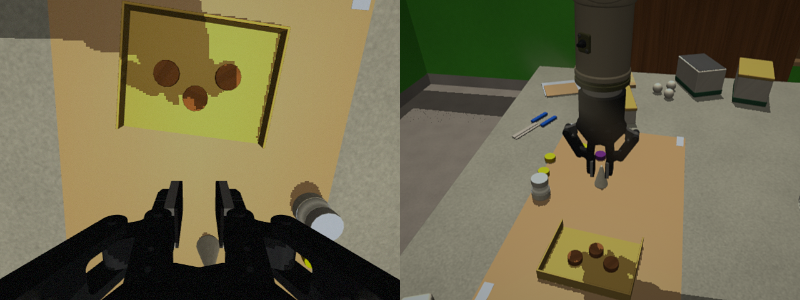

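All three discs are wholly inside the tray, at (166,73), (195,98) and (228,77) in the wrist half. The cone and jar are standing, and the hand is about 157 mm up.

```bash
python3 -c "from plant import *;print(hand_in())"
```

```text
the job is handed in; nothing more can be done
None
```

All three discs were slid into the tray and lie wholly inside it, the cone, jar and tin were not touched, the hand is clear, and the job was handed in at about 15 s.

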